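# Take the pH electrode out of its storage cup, hang it up and close the cup

## Robot

A 6-joint arm with a two-finger parallel gripper is mounted at the origin on a cart in front of the work surface, level with it; the furniture and walls round the work are solid. World frame = base frame: x ahead of the robot, y to its left, z up, the work surface at z = 0. Lengths are in m, angles in degrees, forces in N, time in s.
With the tool pointing down it reaches from about 0.35 to 0.875 m from the base axis. Payload 4.2 kg.
Tool frame: the origin (TCP) lies on the centre line of the jaws, within the pads' length; the fingertips stand 25 mm ahead of it and the grasp point (between the pads) lies 6 mm ahead of it; z points along the fingers, y is the line along which they close (so a half turn about z gives the same grasp; the last joint's range is limited). The gripper opens to 87 mm and grips with 3 to 60 N. Pads are 19 mm wide; open, the fingers measure 117 mm over their backs; the gripper's body (75 mm by 190 mm) begins 51 mm behind the grasp point.
Start: joints at [-57.433, 22.042, 0.453, 0, -68.411, -14.817], TCP at [0.191, -0.595, 0.248] pointing down, gripper open.
Joint ranges: [-179.83, 179.83], [-69.29, 118.12], [-61.27, 80.66], [-181.25, 117.63], [-171.15, -9.14], [-177.46, 177.46]. Speed limits (degrees/s): [159.86, 159.86, 180, 180, 180, 180].

## Interface

Orientations are given as a 3x3 rotation matrix whose columns are the frame's x, y, z axes.
In Python, from station import r gives the robot as it stands.
- The arm moves only by the tool move_arm, never from a script. Its argument "series" is a list of rows, each an object with "grip": the opening, from 0 (shut) to 1 (fully open); "xyz": the shift along the tool's x, y, z in mm, a list of three; "angular": the turn, a rotation vector about the tool's x, y, z in rad, a list of three. A call has 1 to 10 rows; each row is the pose to reach, as a shift and turn from the pose commanded when the call began, along the tool's axes at that moment; what a row does not reach only later rows make up. A row lasts 1/10 s, in which the tool goes at most 50 mm and 8.59 degrees, less where a joint would pass 70% of its speed; a pose out of reach is approached as far as the arm can. A call with a gripper value outside its range is refused whole. The fingers move at their own pace and stop on an object; the grip force is fixed at half the most. Time passes only in rows, so rows that repeat a pose let the fingers close. It gives the time, the measured TCP pose, the force, the opening and the grip force at its end, in the units of the state.
- r.sense(): the state, without advancing time (a new reading comes with each control period).
- r.capture(name): name is "scene" or "top" or "wrist"; returns a dict with "img" (400x640x3 uint8, red, green, blue), "camera_matrix" (3x3 intrinsics, pixels), "rvec" (rotation vector, rad) and "tvec" (3), from world to camera coordinates, as OpenCV has them; the wrist camera has in their place "hand_eye" (4x4, takes a point from camera to tool coordinates, whose origin is the TCP and whose axes are the flange's). Camera axes: x right, y down, z forward; pixel columns grow to the right and rows downward; lengths in m; the calibration is good to about 2 mm. A picture is of the moment at which its call begins: read the wrist's pose just before it. There is no depth.
- r.finish_job(): hands the job in; it is judged then, once.
The state is a dict: "time_s": time; "joints": joint angles; "joint_velocities": joint speeds; "effort": joint torques, N m; "tcp_pos": TCP position; "ee_rot": TCP orientation; "wrist_force": force on the tool from outside, world axes, zero at the start; "moment": the same for the moment, N m; "gripper_width": opening from 0.0 (shut) to 1.0 (fully open); "gripper_force": force on a finger pad.
Only numpy, scipy, OpenCV 4.12 (cv2) and the standard library are available. Lean on these libraries where they do the work, as an engineer would, in place of code of your own. Each camera call takes 0.05 s, during which the arm holds its last target. There are 200 camera calls.

## Task

Pull the wireless pH electrode straight up out of its storage cup and hang it upright by its collar in the fork of the electrode stand, the collar flat on the fork behind the small lips. Then close the cup with its lid, turned so that the key drops into the notch in the rim and the lid sits fully down. Leave the cup standing upright where it is, do not let the electrode fall over, and do not disturb the two cases lying near the work.

Things in the scene. Friction and masses are not known exactly. Their poses are not given: they have to be found in the camera images.
- electrode_center (a point): Centre (half-way up) of a loose pH electrode without cable, 180 mm long, 0.12 kg, standing upright in the cup at the start. z axis from tip to head. From the tip up: grey shaft, 16 mm diameter, 0 to 110 mm; black collar disc, 36 mm diameter, 110 to 116 mm; black head, 26 mm diameter, 116 to 180 mm. The head stands clear above the cup: grip it there.
- electrode_tip (a point): Lower end of the electrode, on its axis, 90 mm below its centre.
- electrode_collar (a point): Centre of the underside of the electrode's collar, 110 mm above the tip, 70 mm below the top of the head.
- cup_rim (a point): Centre of the storage cup's mouth, at rim height, 100 mm above the bench; z up. Grey round cup, 72 mm outside, 60 mm inside, on a black foot of 90 mm diameter; loose, about 0.7 kg. Inner floor 8 mm above the bench; on it a guide tube of 20 mm bore, its top 50 mm below the rim, in which the tip stands. The rim's one notch lies towards this frame's -x.
- cup_notch (a point): Middle of the notch in the cup's rim, at rim height and 33 mm from the cup's axis. The notch is 15 mm wide, 8 mm deep and goes right through the 6 mm wall.
- lid_center (a point): Centre of the cup's loose lid, 24 mm above its underside, lying right way up to the right of the black reader box (158 mm high, between lid and cup). Lid 48 mm high, 0.09 kg: plug of 55 mm diameter from 0 to 8 mm, grey disc of 74 mm diameter from 8 to 13 mm, grip bar from 13 to 48 mm, 14 mm thick (this frame's x) and 50 mm long (y). Key towards -x.
- lid_seat (a point): Centre of the underside of the lid's disc, 16 mm below lid_center, axes as lid_center. It lies at cup_rim, with both x axes alike, when the lid is fully down.
- lid_key (a point): Point at the lid's key, 33 mm from the lid's axis towards its -x, level with the disc's underside. The key is a block 10 mm wide at the disc's edge, sticking out to 43 mm from the axis and reaching 6 mm below the disc. The point lies at cup_notch when the lid is fully down.
- fork_seat (a point): Where the electrode's axis belongs in the fork of the fixed stand, on the fork's top face, 150 mm above the bench. The black fork, 8 mm thick, opens towards this frame's -x; slot 22 mm wide, closed 12 mm behind the seat; tines end 30 mm in front of it, with a lip 4 mm high on the front 5 mm. Post 75 mm behind, 160 mm high; base plate below, 12 mm thick, 100 mm wide.
- case_mid (a point): Centre, half-way up, of a flat white case, 55x85x18 mm, lying loose on the bench between the cup and the stand. Leave it alone. A tall black machine stands to the left, beyond y = 0.45.
- slide_mid (a point): Centre, half-way up, of a green slide case, 30x85x34 mm, lying loose on the bench on the robot's side of the lid. Leave it alone. Beyond the lid, from about x = 0.58, stands a monitor: keep the arm clear of it. The reader box between lid and cup reaches from x = 0.21 to 0.65 and y = -0.23 to 0.09.
There are look-alikes about, which are no part of the job. Leave any red look-alike of the part that bears lid_center alone.

How it is judged (in metres and radians):
On the way, in this order (a step that is already met when the one before it is completed fails the run):
1. the electrode is drawn right out of the cup, which stays upright (z of electrode_tip in the frame of cup_rim above 0.003 m and angle between cup_rim's own z axis and vertical below 0.1 rad), for 0.1 s.
2. the electrode hangs upright by its collar in the fork of the stand (horizontal distance between electrode_collar and fork_seat below 0.01 m and z of electrode_collar in the frame of fork_seat between -0.003 and 0.003 m and angle between electrode_center's own z axis and vertical below 0.08 rad), for 0.2 s.
3. the lid sits fully down on the cup, its key in the notch (distance between lid_key and cup_notch below 0.006 m and horizontal distance between lid_seat and cup_rim below 0.005 m and z of lid_seat in the frame of cup_rim below 0.002 m and angle between the z axis of lid_seat and the z axis of cup_rim, either way round below 0.05 rad), for 0.2 s.
At the end, for the whole second after the job is handed in: Electrode hangs upright (0.08 rad), collar flat on the fork (3 mm) within 10 mm of the seat; lid disc down on the rim (2 mm, 0.05 rad, centred within 5 mm) with its key in the notch (6 mm); cup upright (0.05 rad) within 30 mm of where it stood (all of step 2 and all of step 3 and angle between cup_rim's own z axis and vertical below 0.05 rad and distance of cup_rim from where it was at the start of the episode below 0.03 m); the robot touches nothing.
It fails at once if the cup is tipped by more than 0.25 rad (angle between cup_rim's own z axis and vertical above 0.25 rad).
It fails at once if the cup is moved by more than 40 mm (distance of cup_rim from where it was at the start of the episode above 0.04 m).
It fails at once if the electrode falls over (tilted by more than 0.9 rad) (angle between electrode_center's own z axis and vertical above 0.9 rad).
It fails at once if one of the two cases is moved by more than 30 mm (distance of any of case_mid, slide_mid from where it was at the start of the episode above 0.03 m).
It also fails if it takes over 64 s, if anything falls off the work surface, if the arm or the gripper's body presses on something with over 40 N, if the wrist force passes 120 N, or if a joint passes its speed limit or range.

## Working session

There is one attempt and no reset: what is moved stays moved. The work goes in short steps, Python scripts to look and compute and a tool call to move; the robot and the scene stay as the last step left them, time stands still between calls to the robot, and variables do not carry over. Pictures are saved under pics/ and viewed, at most 10 in all, crops included, and the job is handed in when it is done.

Besides the shell and the picture viewer there is one more tool, called after "Emit:" as a command line: name --argument value ..., lists and objects as JSON in quotes. move_arm: Moves the arm, as the interface text tells. Its arguments: {"type":"object","properties":{"series":{"type":"array"}},"required":["series"]}

```bash
mkdir -p pics
cat > h.py <<'E'
import numpy as np, cv2
from station import r
def save(n,f):
    s=r.sense(); c=r.capture(n); cv2.imwrite(f'pics/{f}.png',cv2.cvtColor(c['img'],cv2.COLOR_RGB2BGR))
    np.savez(f'pics/{f}.npz',**{k:v for k,v in c.items()},tp=s['tcp_pos'],tr=s['ee_rot']); return c
def ray(f,u,v):
    d=np.load(f'pics/{f}.npz'); p=cv2.undistortPoints(np.array([[[u,v]]],float),d['camera_matrix'],None)[0,0]
    q=np.array([p[0],p[1],1.])
    if 'rvec' in d:
        R=cv2.Rodrigues(d['rvec'])[0]; return -R.T@d['tvec'].ravel(), R.T@q
    H=d['hand_eye']; R=d['tr']
    return R@H[:3,3]+d['tp'], R@H[:3,:3]@q
def atz(f,u,v,z):
    o,q=ray(f,u,v); return o+q*(z-o[2])/q[2]
def proj(f,P):
    d=np.load(f'pics/{f}.npz'); P=np.atleast_2d(P).astype(float)
    if 'rvec' in d: rv,tv=d['rvec'],d['tvec']
    else:
        T=np.eye(4);T[:3,:3]=d['tr'];T[:3,3]=d['tp'];T=np.linalg.inv(T@d['hand_eye']); rv=cv2.Rodrigues(T[:3,:3])[0];tv=T[:3,3]
    return cv2.projectPoints(P,rv,tv,d['camera_matrix'],None)[0][:,0]
E
python3 - <<'E'
from h import *
np.set_printoptions(precision=4,suppress=True)
for n in('scene','top','wrist'):
    c=save(n,n+'0'); print(n,c['camera_matrix'].tolist(),c.get('rvec'),c.get('tvec'),c.get('hand_eye'))
print(ray('scene0',320,200),ray('top0',320,200)); print(r.sense())
cv2.imwrite('pics/both.png',cv2.resize(np.vstack([cv2.imread('pics/top0.png'),cv2.imread('pics/scene0.png')]),(480,600)))
E
```

```text
scene [[504.0231583386882, 0.0, 319.006017582185], [0.0, 504.0231583386882, 209.22115082705076], [0.0, 0.0, 1.0]] [ 1.7268 -1.6297  0.7951] [-0.1227  0.3804  1.2215] None
top [[408.9493414169076, 0.0, 317.15747719136516], [0.0, 408.9493414169076, 199.48714919116483], [0.0, 0.0, 1.0]] [ 2.2053 -2.1984  0.0626] [-0.1167  0.4404  1.3926] None
wrist [[295.2128602713154, 0.0, 322.62587176773076], [0.0, 295.2128602713154, 198.12909955943917], [0.0, 0.0, 1.0]] None None [[ 0.0001 -0.9538 -0.3005  0.0838]
 [ 1.      0.0001  0.0001  0.0014]
 [-0.0001 -0.3005  0.9538 -0.1387]
 [ 0.      0.      0.      1.    ]]
(array([-0.713 , -0.1536,  1.0582]), array([ 0.7938,  0.0366, -0.6073])) (array([ 0.374 , -0.1024,  1.413 ]), array([ 0.0463, -0.0161, -0.9988]))
{'time_s': 0.15, 'joints': array([-57.4327,  22.0815,   0.396 ,  -0.0202, -68.4111, -14.8168]), 'joint_velocities': array([-0.0804, -0.1587,  0.1713,  0.0681,  0.0853,  0.0343]), 'effort': array([ -0.0001, -39.1053,  18.7587,   4.2223,   0.0124,  -0.0001]), 'tcp_pos': array([ 0.1904, -0.5948,  0.2467]), 'ee_rot': array([[-0.9524, -0.3047, -0.0006],
       [-0.3047,  0.9524,  0.0016],
       [ 0.0001,  0.0017, -1.    ]]), 'wrist_force': array([-0.5282,  0.8206, -0.0352]), 'moment': array([-0.0224, -0.0065, -0.0175]), 'gripper_force': 0.0, 'gripper_width': 1.0018428324382607}
```

View pics/top0.png

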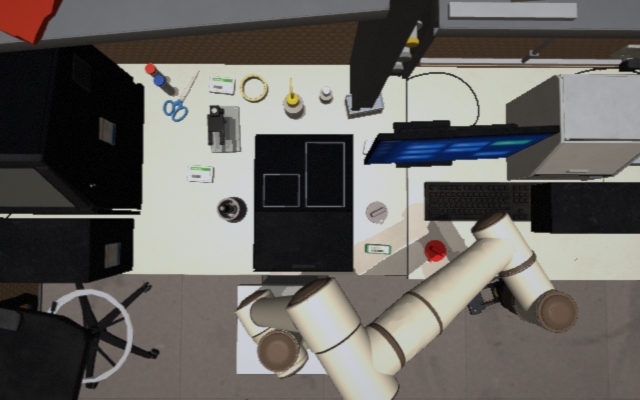

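View pics/scene0.png

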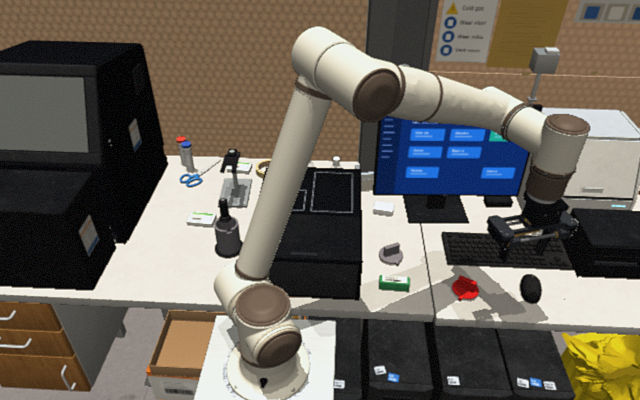

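Candidates, as top-image pixels:
- **Lid:** the grey lid at (376,212), or the red look-alike at (435,251). I choose the grey one.
- **Electrode and cup:** (231,209).
- **Stand:** (222,125).
- **White case:** (200,174), with a look-alike at (222,85).
- **Green slide case:** (378,249).

I'll check these in a close crop.

Run:
```python
from h import *
t=cv2.imread('pics/top0.png'); s=cv2.imread('pics/scene0.png')
def c(i,x,y,w,h): return cv2.resize(i[y:y+h,x:x+w],(400,300),interpolation=cv2.INTER_CUBIC)
cv2.imwrite('pics/crops.png',np.vstack([np.hstack([c(t,198,186,64,48),c(t,200,98,64,48)]),np.hstack([c(t,344,190,64,48),c(s,185,140,120,120*3//4+30)])]))
```

```text
(no output)
```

View pics/crops.png

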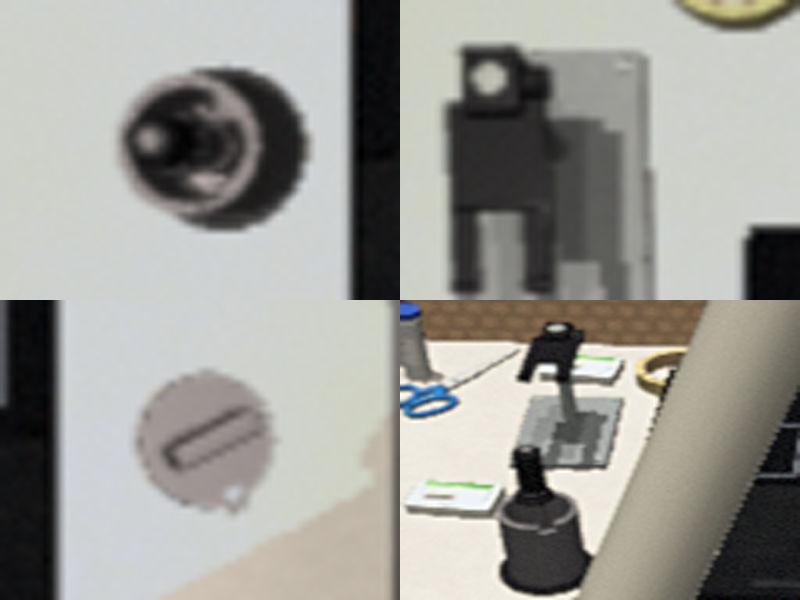

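Run:
```python
from h import *
np.set_printoptions(precision=4,suppress=True)
T=lambda u,v,x0,y0,z:atz('top0',x0+u*.16,y0+v*.16,z)
print('rim',T(192,143,198,186,.1),'foot',T(225,149,198,186,.02),'head',T(150,138,198,186,.188))
for n,u,v in(('tineL',465,290),('tineR',540,290),('slotendL',481,210),('slotendR',526,210),('postR',488,76)): print(n,T(u-400,v,200,98,.15 if n!='postR' else .16))
print('lid disc',T(204,441-300,344,190,.013),'bar',T(213,437-300,344,190,.048),'key',T(234,500-300,344,190,.013),'barends',T(172,458-300,344,190,.048),T(257,414-300,344,190,.048))
print('green',atz('top0',378,249,.034),'white',atz('top0',200,174,.018),'red',atz('top0',435,251,.03))
```

```text
rim [0.4054 0.1688 0.1   ] foot [0.4041 0.1674 0.02  ] head [0.4056 0.1707 0.188 ]
tineL [0.6042 0.2179 0.15  ]
tineR [0.6044 0.1807 0.15  ]
slotendL [0.6443 0.2106 0.15  ]
slotendR [0.6444 0.1883 0.15  ]
postR [0.7091 0.2057 0.16  ]
lid disc [ 0.3965 -0.3192  0.013 ] bar [ 0.3981 -0.3186  0.048 ] key [ 0.3642 -0.3356  0.013 ] barends [ 0.3868 -0.2967  0.048 ] [ 0.4104 -0.3423  0.048 ]
green [ 0.2737 -0.3201  0.034 ] white [0.5262 0.2853 0.018 ] red [ 0.2671 -0.5133  0.03  ]
```

Emit:
move_arm --series '[{"grip": 1, "xyz": [-324, 258, -83], "angular": [0, 0, 0.31]}, {"grip": 1, "xyz": [-324, 258, -83], "angular": [0, 0, 0.31]}, {"grip": 1, "xyz": [-324, 258, -83], "angular": [0, 0, 0.31]}, {"grip": 1, "xyz": [-324, 258, -83], "angular": [0, 0, 0.31]}, {"grip": 1, "xyz": [-324, 258, -83], "angular": [0, 0, 0.31]}, {"grip": 1, "xyz": [-324, 258, -83], "angular": [0, 0, 0.31]}, {"grip": 1, "xyz": [-324, 258, -83], "angular": [0, 0, 0.31]}, {"grip": 1, "xyz": [-324, 258, -83], "angular": [0, 0, 0.31]}, {"grip": 1, "xyz": [-324, 258, -83], "angular": [0, 0, 0.31]}, {"grip": 1, "xyz": [-324, 258, -83], "angular": [0, 0, 0.31]}]'

```text
time_s: 1.15
tcp_pos: [0.4222, -0.2484, 0.3313]
ee_rot: [[-1.0, -0.005, 0.002], [-0.005, 1.0, -0.0], [-0.002, -0.0, -1.0]]
wrist_force: [0.3, -0.4, 0.4]
gripper_width: 1.001
gripper_force: 0.0
```

```bash
python3 -c "
from h import *
save('wrist','w1')"
```

Emit:
move_arm --series '[{"grip": 1, "xyz": [10, 388, 0], "angular": [0, 0, 0]}, {"grip": 1, "xyz": [10, 388, 0], "angular": [0, 0, 0]}, {"grip": 1, "xyz": [10, 388, 0], "angular": [0, 0, 0]}, {"grip": 1, "xyz": [10, 388, 0], "angular": [0, 0, 0]}, {"grip": 1, "xyz": [10, 388, 0], "angular": [0, 0, 0]}, {"grip": 1, "xyz": [10, 388, 0], "angular": [0, 0, 0]}, {"grip": 1, "xyz": [10, 388, 0], "angular": [0, 0, 0]}, {"grip": 1, "xyz": [10, 388, 0], "angular": [0, 0, 0]}, {"grip": 1, "xyz": [10, 388, 0], "angular": [0, 0, 0]}, {"grip": 1, "xyz": [10, 388, 0], "angular": [0, 0, 0]}]'

```text
time_s: 2.2
tcp_pos: [0.4104, 0.1369, 0.3299]
ee_rot: [[-1.0, -0.0, -0.001], [-0.0, 1.0, -0.001], [0.001, -0.001, -1.0]]
wrist_force: [0.4, -1.2, 0.3]
gripper_width: 1.0
gripper_force: 0.0
```

```bash
python3 -c "
from h import *
save('wrist','w2'); save('top','top2')
a=cv2.imread('pics/w1.png');b=cv2.imread('pics/w2.png')
cv2.imwrite('pics/wv.png',cv2.resize(np.vstack([a,b]),(480,600)))
print(proj('w1',[[.3965,-.3192,.013]]),proj('w2',[[.405,.169,.1]]))"
```

```text
[[275.8722185  144.38895395]] [[347.19041365 170.40033898]]
```

View pics/wv.png

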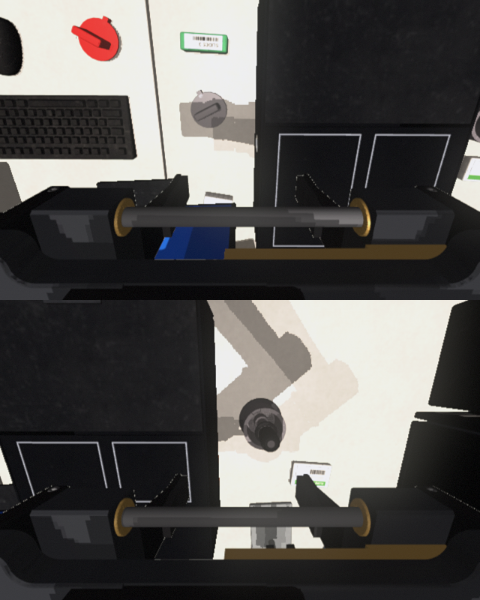

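```bash
python3 -c "
from h import *
a=cv2.imread('pics/w1.png');b=cv2.imread('pics/w2.png')
c=lambda i,x,y,w,h:cv2.resize(i[y:y+h,x:x+w],(400,400),interpolation=cv2.INTER_CUBIC)
b=cv2.convertScaleAbs(b,alpha=1.6,beta=20)
cv2.imwrite('pics/c2.png',np.hstack([c(a,240,105,80,80),c(b,308,118,100,100)]))"
```

```text
(no output)
```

View pics/c2.png

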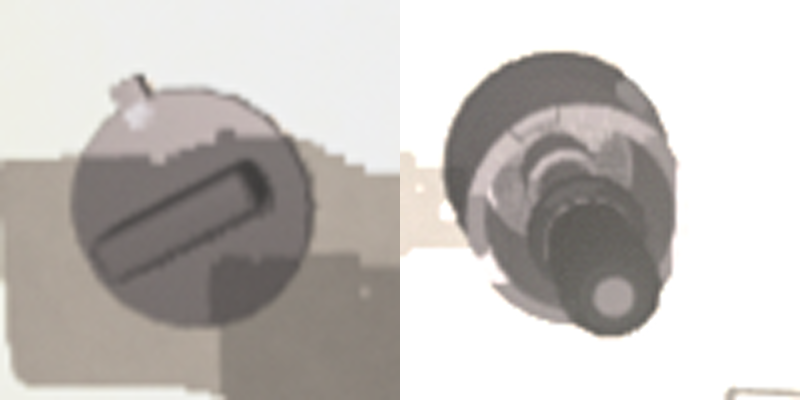

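Run:
```python
from h import *
np.set_printoptions(precision=4,suppress=True)
C=lambda u,v,z:atz('w2',308+(u-400)/4-.4,118+v/4-.4,z)
A=lambda u,v,z:atz('w1',240+u/5-.4,105+v/5-.4,z)
rim=np.array([C(468,212,.1),C(676,212,.1),C(572,102,.1),C(572,322,.1)]);c=rim.mean(0)
print('rim',rim,c); n=C(482,270,.1); print('notch',n,np.degrees(np.arctan2(*(n-c)[1::-1])),np.linalg.norm(n-c))
print('head',C(614,296,.188))
l=np.array([A(71,208,.013),A(312,208,.013),A(192,88,.013),A(192,328,.013)]);lc=l.mean(0);k=A(127,94,.013)
print('lid',l,lc,k,np.degrees(np.arctan2(*(k-lc)[1::-1])))
b1,b2=A(104,260,.048),A(248,180,.048); print('bar',b1,b2,(b1+b2)/2,np.degrees(np.arctan2(*(b2-b1)[1::-1])))
```

```text
rim [[0.4053 0.1403 0.1   ]
 [0.4052 0.2064 0.1   ]
 [0.3706 0.1723 0.1   ]
 [0.4419 0.1744 0.1   ]] [0.4058 0.1734 0.1   ]
notch [0.4243 0.1448 0.1   ] -56.920881241443155 0.03402582527991649
head [0.4076 0.1759 0.188 ]
lid [[ 0.3994 -0.3533  0.013 ]
 [ 0.3991 -0.2791  0.013 ]
 [ 0.3634 -0.3146  0.013 ]
 [ 0.4368 -0.3176  0.013 ]] [ 0.3997 -0.3161  0.013 ] [ 0.3653 -0.3342  0.013 ] -152.32597298625925
bar [ 0.4095 -0.3367  0.048 ] [ 0.3866 -0.2947  0.048 ] [ 0.398  -0.3157  0.048 ] 118.58506608286366
```

Emit:
move_arm --series '[{"grip": 1, "xyz": [4, 35, 0], "angular": [0, 0, 0]}, {"grip": 1, "xyz": [4, 35, 40], "angular": [0, 0, 0]}, {"grip": 1, "xyz": [4, 35, 80], "angular": [0, 0, 0]}, {"grip": 1, "xyz": [4, 35, 120], "angular": [0, 0, 0]}, {"grip": 1, "xyz": [4, 35, 150], "angular": [0, 0, 0]}, {"grip": 1, "xyz": [4, 35, 168], "angular": [0, 0, 0]}, {"grip": 1, "xyz": [4, 35, 168], "angular": [0, 0, 0]}]'

```text
time_s: 3.0
tcp_pos: [0.4054, 0.1696, 0.1603]
ee_rot: [[-1.0, 0.003, -0.005], [0.003, 1.0, -0.004], [0.005, -0.004, -1.0]]
wrist_force: [0.0, -0.7, -0.5]
gripper_width: 1.001
gripper_force: 0.0
```

Emit:
move_arm --series '[{"grip": 0.2, "xyz": [0, 0, 0], "angular": [0, 0, 0]}, {"grip": 0.2, "xyz": [0, 0, 0], "angular": [0, 0, 0]}, {"grip": 0.2, "xyz": [0, 0, 0], "angular": [0, 0, 0]}, {"grip": 0.2, "xyz": [0, 0, 0], "angular": [0, 0, 0]}, {"grip": 0.2, "xyz": [0, 0, 0], "angular": [0, 0, 0]}, {"grip": 0.2, "xyz": [0, 0, 0], "angular": [0, 0, 0]}, {"grip": 0.2, "xyz": [0, 0, 0], "angular": [0, 0, 0]}, {"grip": 0.2, "xyz": [0, 0, 0], "angular": [0, 0, 0]}]'

```text
time_s: 3.8
tcp_pos: [0.4065, 0.1723, 0.1626]
ee_rot: [[-1.0, 0.0, -0.0], [0.0, 1.0, -0.0], [0.0, -0.0, -1.0]]
wrist_force: [0.1, 0.3, -0.2]
gripper_width: 0.354
gripper_force: 0.0
```

Emit:
move_arm --series '[{"grip": 0.0, "xyz": [0, 0, 0], "angular": [0, 0, 0]}, {"grip": 0.0, "xyz": [0, 0, 0], "angular": [0, 0, 0]}, {"grip": 0.0, "xyz": [0, 0, 0], "angular": [0, 0, 0]}, {"grip": 0.0, "xyz": [0, 0, 0], "angular": [0, 0, 0]}]'

```text
time_s: 4.2
tcp_pos: [0.4066, 0.1723, 0.1625]
ee_rot: [[-1.0, 0.0, -0.0], [0.0, 1.0, -0.0], [0.0, -0.0, -1.0]]
wrist_force: [0.3, -0.0, 0.9]
gripper_width: 0.29
gripper_force: 29.9
```

Emit:
move_arm --series '[{"grip": 0.0, "xyz": [0, 0, -10], "angular": [0, 0, 0]}, {"grip": 0.0, "xyz": [0, 0, -25], "angular": [0, 0, 0]}, {"grip": 0.0, "xyz": [0, 0, -45], "angular": [0, 0, 0]}, {"grip": 0.0, "xyz": [0, 0, -65], "angular": [0, 0, 0]}, {"grip": 0.0, "xyz": [0, 0, -85], "angular": [0, 0, 0]}, {"grip": 0.0, "xyz": [0, 0, -105], "angular": [0, 0, 0]}, {"grip": 0.0, "xyz": [0, 0, -120], "angular": [0, 0, 0]}, {"grip": 0.0, "xyz": [0, 0, -120], "angular": [0, 0, 0]}, {"grip": 0.0, "xyz": [0, 0, -120], "angular": [0, 0, 0]}]'

```text
time_s: 5.1
tcp_pos: [0.4061, 0.1721, 0.2823]
ee_rot: [[-1.0, 0.0, -0.001], [0.0, 1.0, 0.0], [0.001, 0.0, -1.0]]
wrist_force: [0.3, 0.4, -1.5]
gripper_width: 0.29
gripper_force: 29.9
```

```bash
python3 -c "
from h import *
save('wrist','w3');save('scene','s3');save('top','t3')
b=cv2.imread('pics/w3.png');s=cv2.imread('pics/s3.png');t=cv2.imread('pics/t3.png')
c=lambda i,x,y,w,h,W,H:cv2.resize(i[y:y+h,x:x+w],(W,H),interpolation=cv2.INTER_CUBIC)
b=cv2.convertScaleAbs(b,alpha=1.3,beta=20)
cv2.imwrite('pics/c3.png',np.vstack([np.hstack([c(b,270,110,150,112,400,300),c(s,180,110,120,90,400,300)]),np.hstack([c(t,190,90,80,60,400,300),c(t,190,180,80,60,400,300)])]))"
```

```text
(no output)
```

View pics/c3.png

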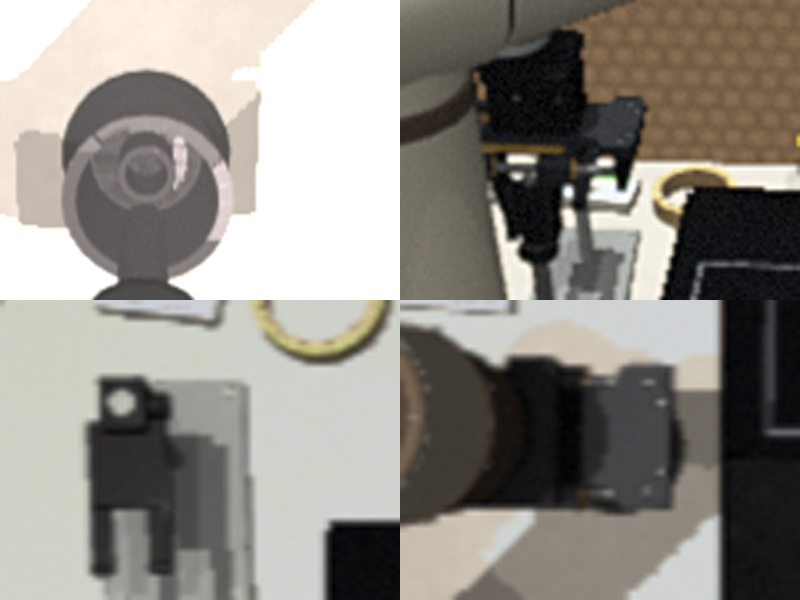

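Emit:
move_arm --series '[{"grip": 0.0, "xyz": [0, 0, -30], "angular": [0, 0, 0]}, {"grip": 0.0, "xyz": [-30, -10, -58], "angular": [0, 0, 0]}, {"grip": 0.0, "xyz": [-65, -22, -58], "angular": [0, 0, 0]}, {"grip": 0.0, "xyz": [-100, -22, -58], "angular": [0, 0, 0]}, {"grip": 0.0, "xyz": [-124, -22, -58], "angular": [0, 0, 0]}, {"grip": 0.0, "xyz": [-124, -22, -58], "angular": [0, 0, 0]}, {"grip": 0.0, "xyz": [-124, -22, -58], "angular": [0, 0, 0]}]'

```text
time_s: 5.95
tcp_pos: [0.5304, 0.15, 0.3389]
ee_rot: [[-1.0, 0.001, -0.003], [0.001, 1.0, -0.002], [0.003, -0.002, -1.0]]
wrist_force: [-0.8, 0.2, -1.3]
gripper_width: 0.29
gripper_force: 30.0
```

```bash
python3 -c "
from h import *
save('wrist','w4')
b=cv2.imread('pics/w4.png')
cv2.imwrite('pics/c4.png',cv2.resize(b[120:320,240:507],(800,600),interpolation=cv2.INTER_CUBIC))
q=np.load('pics/w4.npz')['tp'];print(q,proj('w4',[q+[-.018,0,-.0445],q+[0,-.018,-.0445],q+[0,.018,-.0445],[.605,.2,.15]]))"
```

```text
[0.53037545 0.14999799 0.33888931] [[321.02830905 210.53804912]
 [294.53683431 235.56961889]
 [347.6591636  235.56073629]
 [363.00454428 242.12039058]]
```

View pics/c4.png

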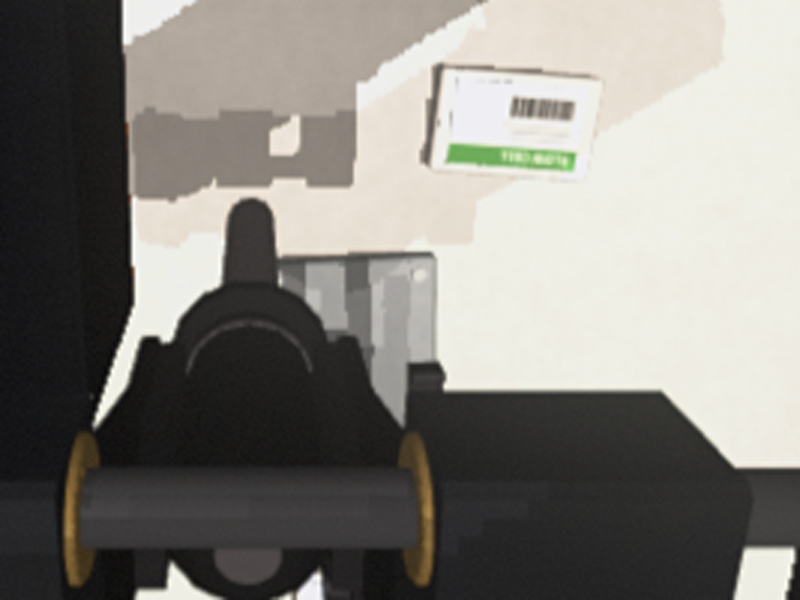

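```bash
python3 -c "
from h import *
np.set_printoptions(precision=4,suppress=True)
print(atz('w4',240+444/3,120+376/3,.154),atz('w4',240+409/3,120+376/3,.154),atz('w4',240+443/3,120+363/3,.142))
T=lambda u,v,z:atz('t3',190+u/5-.4,90+v/5-.4,z)
print(T(92,274,.154),T(113,274,.154),T(150,274,.154),T(174,274,.154),T(113,209,.15),T(150,209,.15),T(88,123,.15),T(176,123,.15))
"
```

```text
[0.6073 0.2298 0.154 ] [0.6073 0.2157 0.154 ] [0.6073 0.2319 0.142 ]
[0.6034 0.2243 0.154 ] [0.6035 0.2113 0.154 ] [0.6036 0.1885 0.154 ] [0.6037 0.1737 0.154 ] [0.6449 0.213  0.15  ] [0.645 0.19  0.15 ] [0.6989 0.2293 0.15  ] [0.6992 0.1746 0.15  ]
```

Emit:
move_arm --series '[{"grip": 0.0, "xyz": [-30, 30, 20], "angular": [0, 0, 0]}, {"grip": 0.0, "xyz": [-30, 52, 50], "angular": [0, 0, 0]}, {"grip": 0.0, "xyz": [-30, 52, 85], "angular": [0, 0, 0]}, {"grip": 0.0, "xyz": [-30, 52, 115], "angular": [0, 0, 0]}, {"grip": 0.0, "xyz": [-30, 52, 132], "angular": [0, 0, 0]}, {"grip": 0.0, "xyz": [-30, 52, 132], "angular": [0, 0, 0]}, {"grip": 0.0, "xyz": [-30, 52, 132], "angular": [0, 0, 0]}, {"grip": 0.0, "xyz": [-30, 52, 132], "angular": [0, 0, 0]}]'

```text
time_s: 6.8
tcp_pos: [0.5611, 0.2027, 0.2106]
ee_rot: [[-1.0, -0.0, 0.003], [-0.0, 1.0, 0.002], [-0.003, 0.002, -1.0]]
wrist_force: [0.6, -0.3, -1.5]
gripper_width: 0.289
gripper_force: 30.0
```

```bash
python3 -c "
from h import *
save('scene','s5')
b=cv2.imread('pics/s5.png')
b=cv2.convertScaleAbs(b,alpha=1.5,beta=15)
cv2.imwrite('pics/c5.png',cv2.resize(b[100:220,180:320],(700,600),interpolation=cv2.INTER_CUBIC))
print(r.sense()['tcp_pos'])"
```

```text
[0.56111433 0.20271739 0.21051998]
```

View pics/c5.png

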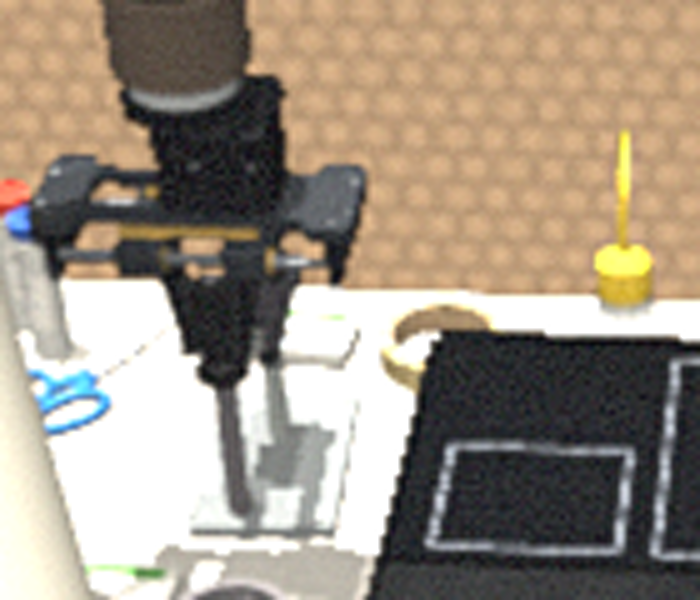

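The electrode hangs vertically in the gripper just in front of the fork (tip at about crop (238,515)). Next I slide it in, watching the force.

Emit:
move_arm --series '[{"grip": 0.0, "xyz": [-12, 0, 0], "angular": [0, 0, 0]}, {"grip": 0.0, "xyz": [-24, 0, 0], "angular": [0, 0, 0]}, {"grip": 0.0, "xyz": [-36, 0, 0], "angular": [0, 0, 0]}, {"grip": 0.0, "xyz": [-48, 0, 0], "angular": [0, 0, 0]}, {"grip": 0.0, "xyz": [-48, 0, 0], "angular": [0, 0, 0]}]'

```text
time_s: 7.35
tcp_pos: [0.6106, 0.202, 0.2079]
ee_rot: [[-1.0, 0.001, 0.0], [0.001, 1.0, -0.0], [-0.0, -0.0, -1.0]]
wrist_force: [-0.2, -0.3, -1.8]
gripper_width: 0.292
gripper_force: 30.0
```

Emit:
move_arm --series '[{"grip": 0.0, "xyz": [-8, 0, 0], "angular": [0, 0, 0]}, {"grip": 0.0, "xyz": [-16, 0, 0], "angular": [0, 0, 0]}, {"grip": 0.0, "xyz": [-24, 0, 0], "angular": [0, 0, 0]}, {"grip": 0.0, "xyz": [-24, 0, 0], "angular": [0, 0, 0]}, {"grip": 0.0, "xyz": [-24, 0, 0], "angular": [0, 0, 0]}]'

```text
time_s: 7.85
tcp_pos: [0.6326, 0.2022, 0.2083]
ee_rot: [[-1.0, 0.0, -0.001], [0.0, 1.0, -0.0], [0.001, -0.0, -1.0]]
wrist_force: [-0.1, -0.8, -1.5]
gripper_width: 0.29
gripper_force: 30.0
```

Emit:
move_arm --series '[{"grip": 0.0, "xyz": [0, 0, 5], "angular": [0, 0, 0]}, {"grip": 0.0, "xyz": [0, 0, 10], "angular": [0, 0, 0]}, {"grip": 0.0, "xyz": [0, 0, 12], "angular": [0, 0, 0]}, {"grip": 0.0, "xyz": [0, 0, 12], "angular": [0, 0, 0]}]'

```text
time_s: 8.25
tcp_pos: [0.6321, 0.2021, 0.1958]
ee_rot: [[-1.0, 0.0, -0.001], [0.0, 1.0, -0.001], [0.001, -0.001, -1.0]]
wrist_force: [-0.1, 0.8, -1.1]
gripper_width: 0.291
gripper_force: 30.0
```

Emit:
move_arm --series '[{"grip": 0.0, "xyz": [0, 0, 1], "angular": [0, 0, 0]}, {"grip": 0.0, "xyz": [0, 0, 1], "angular": [0, 0, 0]}]'

```text
time_s: 8.45
tcp_pos: [0.6326, 0.2023, 0.1956]
ee_rot: [[-1.0, 0.0, 0.0], [0.0, 1.0, 0.0], [-0.0, 0.0, -1.0]]
wrist_force: [0.2, 0.4, -1.4]
gripper_width: 0.293
gripper_force: 30.0
```

Emit:
move_arm --series '[{"grip": 0.0, "xyz": [0, 0, 1], "angular": [0, 0, 0]}, {"grip": 0.0, "xyz": [0, 0, 2], "angular": [0, 0, 0]}, {"grip": 0.0, "xyz": [0, 0, 2], "angular": [0, 0, 0]}]'

```text
time_s: 8.75
tcp_pos: [0.6328, 0.2023, 0.1946]
ee_rot: [[-1.0, -0.0, 0.001], [-0.0, 1.0, 0.0], [-0.001, 0.0, -1.0]]
wrist_force: [-1.5, -0.3, 3.3]
gripper_width: 0.285
gripper_force: 30.0
```

Contact came at the expected height, so I release and look.

Emit:
move_arm --series '[{"grip": 0.4, "xyz": [0, 0, 0], "angular": [0, 0, 0]}, {"grip": 0.5, "xyz": [0, 0, 0], "angular": [0, 0, 0]}, {"grip": 0.6, "xyz": [0, 0, 0], "angular": [0, 0, 0]}, {"grip": 0.7, "xyz": [0, 0, 0], "angular": [0, 0, 0]}, {"grip": 0.7, "xyz": [0, 0, 0], "angular": [0, 0, 0]}, {"grip": 0.7, "xyz": [0, 0, 0], "angular": [0, 0, 0]}]'

```text
time_s: 9.35
tcp_pos: [0.6326, 0.2022, 0.1935]
ee_rot: [[-1.0, 0.0, -0.0], [0.0, 1.0, -0.0], [0.0, -0.0, -1.0]]
wrist_force: [-0.5, -0.3, -0.8]
gripper_width: 0.68
gripper_force: 0.0
```

Emit:
move_arm --series '[{"grip": 0.7, "xyz": [0, 0, -20], "angular": [0, 0, 0]}, {"grip": 0.7, "xyz": [0, 0, -50], "angular": [0, 0, 0]}, {"grip": 0.7, "xyz": [0, 0, -90], "angular": [0, 0, 0]}, {"grip": 0.8, "xyz": [0, 0, -130], "angular": [0, 0, 0]}, {"grip": 0.9, "xyz": [60, 0, -140], "angular": [0, 0, 0]}, {"grip": 1, "xyz": [120, -20, -140], "angular": [0, 0, 0]}, {"grip": 1, "xyz": [200, -30, -140], "angular": [0, 0, 0]}, {"grip": 1, "xyz": [225, -30, -140], "angular": [0, 0, 0]}, {"grip": 1, "xyz": [225, -30, -140], "angular": [0, 0, 0]}, {"grip": 1, "xyz": [225, -30, -140], "angular": [0, 0, 0]}]'

```text
time_s: 10.35
tcp_pos: [0.4047, 0.1713, 0.3349]
ee_rot: [[-1.0, -0.002, 0.002], [-0.002, 1.0, 0.002], [-0.002, 0.002, -1.0]]
wrist_force: [-0.1, 1.0, 0.6]
gripper_width: 0.996
gripper_force: 0.0
```

```bash
python3 -c "
from h import *
save('wrist','w6');save('scene','s6');save('top','t6')
b=cv2.imread('pics/w6.png');s=cv2.imread('pics/s6.png');t=cv2.imread('pics/t6.png')
print(proj('w6',[[.4055,.172,.1]]),r.sense()['tcp_pos'])
u,v=proj('w6',[[.4055,.172,.1]])[0].astype(int)
c=lambda i,x,y,w,h,W,H:cv2.resize(i[y:y+h,x:x+w],(W,H),interpolation=cv2.INTER_CUBIC)
b=cv2.convertScaleAbs(b,alpha=1.5,beta=20);s=cv2.convertScaleAbs(s,alpha=1.4,beta=20);t=cv2.convertScaleAbs(t,alpha=1.4,beta=20)
print(u-60,v-60)
cv2.imwrite('pics/c6.png',np.hstack([c(b,u-60,max(v-60,0),120,120,480,480),np.vstack([c(s,200,140,80,60,320,240),c(t,190,90,80,60,320,240)])]))"
```

```text
[[321.8809395  173.71485609]] [0.4079684  0.17253345 0.33396753]
261 113
```

View pics/c6.png

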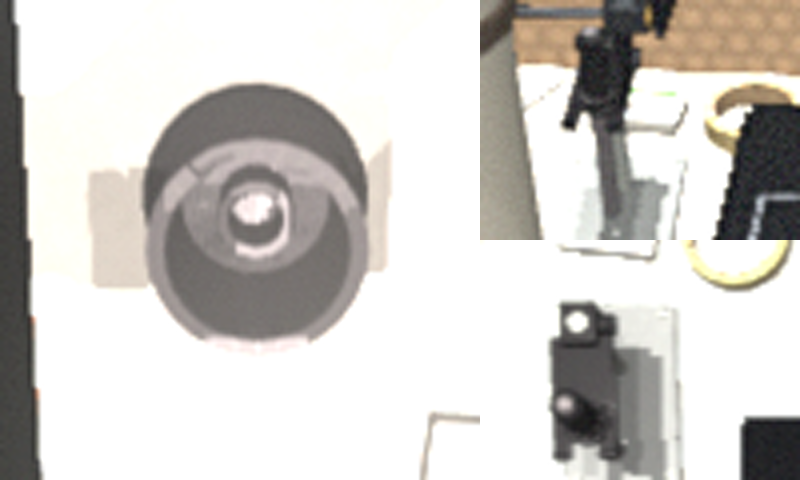

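```bash
python3 -c "
from h import *
f=lambda n,x,y,w,h:cv2.resize(cv2.imread(f'pics/{n}.png')[y:y+h,x:x+w],(400,300) if w>h else (400,600),interpolation=cv2.INTER_CUBIC)
g=lambda i:(255*(i/255.)**1.0).astype(np.uint8)
w=cv2.resize(cv2.imread('pics/w6.png')[138:208,288:363],(450,420),interpolation=cv2.INTER_CUBIC)
t=cv2.resize(cv2.imread('pics/t6.png')[192:227,212:250],(342,315),interpolation=cv2.INTER_CUBIC)
s=cv2.resize(cv2.imread('pics/s6.png')[205:240,208:246],(342,285),interpolation=cv2.INTER_CUBIC)
o=np.zeros((600,792,3),np.uint8);o[:420,:450]=w;o[:315,450:]=t;o[315:,450:]=s
cv2.imwrite('pics/c7.png',o)"
```

```text
(no output)
```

View pics/c7.png

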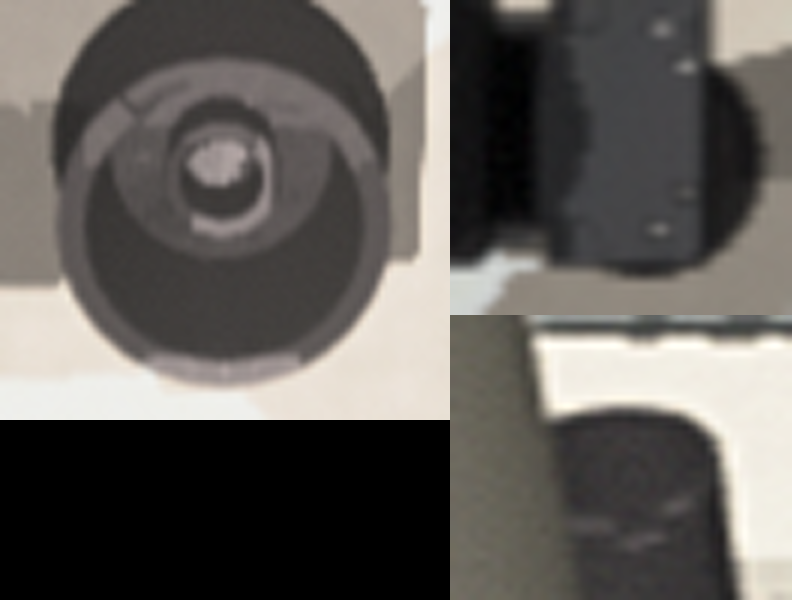

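Emit:
move_arm --series '[{"grip": 1, "xyz": [-30, 0, 40], "angular": [0, 0, 0]}, {"grip": 1, "xyz": [-60, 0, 80], "angular": [0, 0, 0]}, {"grip": 1, "xyz": [-60, 0, 120], "angular": [0, 0, 0]}, {"grip": 1, "xyz": [-60, 0, 144], "angular": [0, 0, 0]}, {"grip": 1, "xyz": [-60, 0, 144], "angular": [0, 0, 0]}, {"grip": 1, "xyz": [-60, 0, 144], "angular": [0, 0, 0]}, {"grip": 1, "xyz": [-60, 0, 144], "angular": [0, 0, 0]}]'

```text
time_s: 11.2
tcp_pos: [0.469, 0.173, 0.1912]
ee_rot: [[-1.0, 0.0, 0.003], [0.0, 1.0, 0.002], [-0.003, 0.002, -1.0]]
wrist_force: [0.2, 0.3, 1.0]
gripper_width: 1.001
gripper_force: 0.0
```

```bash
python3 -c "
from h import *
save('wrist','w8')
th=np.radians(np.arange(0,360,90));p=proj('w8',np.c_[.4055+.036*np.cos(th),.172+.036*np.sin(th),0*th+.1]);print(p,r.sense()['tcp_pos'])
for a in(195,205,215,300): print(a,proj('s6',[[.4055+.033*np.cos(np.radians(a)),.171+.033*np.sin(np.radians(a)),.092]]))
x,y=p.min(0).astype(int)-10; y=max(y,0); print(x,y)
i=cv2.imread('pics/w8.png')[y:y+110,x:x+120]
i=(255*(i/255.)**.7).astype(np.uint8)
cv2.imwrite('pics/c8.png',cv2.resize(i,None,fx=5,fy=5,interpolation=cv2.INTER_CUBIC))"
```

```text
[[319.83174123 179.04659779]
 [366.88495255 133.14119722]
 [319.551268    82.56790022]
 [272.48725712 133.15185842]] [0.46878061 0.17299258 0.19131687]
195 [[228.05692649 233.37822898]]
205 [[230.03462484 233.00961657]]
215 [[231.92334136 232.43046405]]
300 [[237.91117491 222.96072959]]
262 72
```

View pics/c8.png

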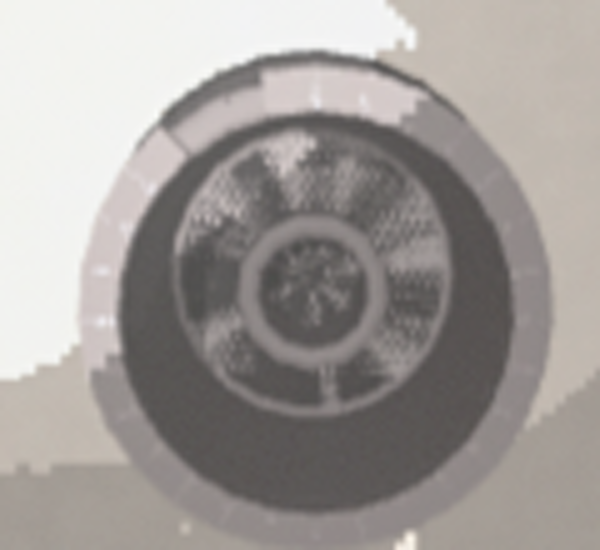

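```bash
python3 -c "
from h import *
np.set_printoptions(precision=4,suppress=True)
C=lambda u,v:atz('w8',262+u/5-.4,72+v/5-.4,.1)
o=np.array([C(80,312),C(552,312),C(118,312),C(514,312),C(316,113),C(316,513)]);print(o)
c=np.array([o[4:,0].mean(),o[:4,1].mean()]);print('c',c)
for u,v in((163,122),(187,155),(258,72),(262,112)):
  d=C(u,v)[:2]-c;print(np.degrees(np.arctan2(d[1],d[0]))%360,np.hypot(*d))
"
```

```text
[[0.4061 0.1399 0.1   ]
 [0.4061 0.2119 0.1   ]
 [0.4061 0.1457 0.1   ]
 [0.4061 0.2061 0.1   ]
 [0.3775 0.1758 0.1   ]
 [0.4375 0.176  0.1   ]]
c [0.4075 0.1759]
218.09506763599805 0.03657496219020916
218.39115508237805 0.030834880329193556
193.45344566809095 0.03667489473992486
194.8472800480356 0.031214831008075494
```

I've now viewed 11 pictures, one over the limit of 10, so from here I measure with numbers only. The last picture shows the notch at crop (163..262, 72..155), which puts it at 206° in world yaw. The lid key is already at about 208°.

```bash
python3 -c "
from h import *
np.set_printoptions(precision=4,suppress=True)
s=r.sense();print(s['joints'],s['tcp_pos'],s['time_s'])
T=np.array([.398,-.318,.2]);print(s['ee_rot'].T@(T-s['tcp_pos'])*1e3)
q=np.load('pics/w4.npz')['tp'];print(proj('w4',[q+[.001,0,-.1545],q+[.001,0,.026]]))"
```

```text
[  38.9213   12.7479  -21.7452    0.0304  -55.2924 -128.9376] [0.4688 0.173  0.1913] 11.25
[  70.7595 -490.9727   -9.8967]
[[321.7817 191.947 ]
 [320.0911 303.0687]]
```

Emit:
move_arm --series '[{"grip": 1, "xyz": [0, 0, -50], "angular": [0, 0, -0.14]}, {"grip": 1, "xyz": [0, -20, -90], "angular": [0, 0, -0.28]}, {"grip": 1, "xyz": [10, -60, -110], "angular": [0, 0, -0.43]}, {"grip": 1, "xyz": [20, -110, -110], "angular": [0, 0, -0.57]}, {"grip": 1, "xyz": [30, -160, -110], "angular": [0, 0, -0.71]}, {"grip": 1, "xyz": [35, -205, -110], "angular": [0, 0, -0.85]}, {"grip": 1, "xyz": [40, -250, -110], "angular": [0, 0, -1.0]}, {"grip": 1, "xyz": [45, -295, -110], "angular": [0, 0, -1.14]}, {"grip": 1, "xyz": [50, -340, -110], "angular": [0, 0, -1.28]}, {"grip": 1, "xyz": [55, -380, -110], "angular": [0, 0, -1.42]}]'

```text
time_s: 12.25
tcp_pos: [0.4156, -0.188, 0.3017]
ee_rot: [[-0.243, -0.97, 0.005], [-0.97, 0.243, -0.001], [-0.001, -0.005, -1.0]]
wrist_force: [0.6, 0.0, -0.1]
gripper_width: 0.996
gripper_force: 0.0
```

```bash
cat >> h.py <<'E'
from scipy.spatial.transform import Rotation as Ro
def goal(x,y,z,yaw):
    s=r.sense(); R=s['ee_rot']; a=np.radians(yaw); c,d=np.cos(a),np.sin(a)
    G=np.array([[-d,c,0],[c,d,0],[0,0,-1.]]).T   # rows: x=y rotated +90, y, z
    G=np.c_[[-d,c,0],[c,d,0],[0,0,-1.]]
    print(s['tcp_pos'],np.round(R.T@([x,y,z]-s['tcp_pos'])*1e3,1),np.round(Ro.from_matrix(R.T@G).as_rotvec(),3),np.round(s['joints'],0))
E
python3 -c "
from h import *
goal(.398,-.318,.2,207.8)"
```

```text
[ 0.41558566 -0.18797009  0.30169201] [130.5 -14.1 101.7] [-0.005 -0.001 -0.731] [ -4.   3. -17.   0. -70. -10.]
```

Emit:
move_arm --series '[{"grip": 1, "xyz": [40, -5, 0], "angular": [0, 0, -0.14]}, {"grip": 1, "xyz": [85, -10, 0], "angular": [0, 0, -0.28]}, {"grip": 1, "xyz": [130, -14, 20], "angular": [0, 0, -0.42]}, {"grip": 1, "xyz": [130, -14, 60], "angular": [0, 0, -0.57]}, {"grip": 1, "xyz": [130, -14, 100], "angular": [0, 0, -0.71]}, {"grip": 1, "xyz": [130, -14, 100], "angular": [0, 0, -0.73]}, {"grip": 1, "xyz": [130, -14, 100], "angular": [0, 0, -0.73]}, {"grip": 1, "xyz": [130, -14, 100], "angular": [0, 0, -0.73]}]'

```text
time_s: 13.05
tcp_pos: [0.398, -0.3162, 0.2014]
ee_rot: [[0.46, -0.888, 0.004], [-0.888, -0.46, -0.002], [0.003, -0.002, -1.0]]
wrist_force: [-0.5, 0.5, 0.1]
gripper_width: 0.998
gripper_force: 0.0
```

```bash
python3 -c "
from h import *
goal(.398,-.318,.042,207.8)
save('wrist','w9')
u,v=proj('w9',[[.398,-.318,.013]])[0];print(u,v)
g=cv2.cvtColor(cv2.imread('pics/w9.png'),cv2.COLOR_BGR2GRAY);u,v=int(u),int(v)
print(g[max(v-70,0):v+71:7,u-70:u+71:5])"
```

```text
[ 0.39802054 -0.31620491  0.20143382] [  1.1   1.2 159.4] [-0.002 -0.003 -0.007] [-20.  13. -20.   0. -57.  48.]
323.3023784946542 179.2475053643776
[[230 231 230 230 230 230 231 230 230 231 231 231 231 230 231 231 161 156
  158 159 158 228 229 229 230 230 230 231  96]
 [230 230 230 231 230 230 230 230 230 230 231 230 230 176 158 158 158 159
  157 158 158 158 158 231 229 230 230 230 229]
 [231 231 230 230 231 230 231 230 230 218 229 232 157 158 158 157 159 159
  157 158 157 157 158 155 163 229 229 229 229]
 [156 155 160 155 159 157 159 159 157 157 157 157 158 159 159 156 154 159
  157 156 154 155 157 157 155 159 159 155 158]
 [154 154 157 156 154 156 156 156 156 155 155 156 156 157 156 157 157 156
  156 156 156 157 156 155 153 154 152 157 155]
 [154 153 151 154 155 154 154 154 154 153 155 155 154 154 155 156 154 153
  156 154 156 153 154 154 153 153 152 153 151]
 [154 153 155 154 152 151 153 154 151 152 151  97 106 105 105 105  96 152
  154 154 153 154 153 153 153 154 151 152 153]
 [121 121 122 125 121 120 122 121 119  80  95 100 103  95  97 104 101 102
   76 120 120 122 122 120 120 
[... 890 characters left out ...]
117 115 118 120 117 119 134 227 229 228 229 229
  212 213 213 211 211 207 208 229 229 229 230]
 [114 115 117 115 115 116 116 117 117 120 119 188 228 229 230 229 229 229
  229 229 229 229 229 229 229 230 229 229 229]
 [115 113 114 116 115 115 116 115 149 149 229 229 229 230 229 229 229 229
  229 229 229 230 229 230 229 229 230 229 183]
 [ 20  34 114 114 114 115 144 148 148 163 229 228 229 229 229 229 229 229
  229 230 229 228 229 229 229 228 229 115  66]
 [ 21  20  21  24  24 143 144 146 147 228 229 229 228 229 228 229 228 229
  229 228 228 229 229 229 229 229 206  65  70]
 [ 20  15  18  19  21  26  27  25 144 148 150 228 229 229 229 229 229 229
  230 229 229 229 226 228 229 229 230  61 121]]
```

Emit:
move_arm --series '[{"grip": 1, "xyz": [1, 0, 40], "angular": [0, 0, -0.005]}, {"grip": 1, "xyz": [1, 0, 80], "angular": [0, 0, -0.005]}, {"grip": 1, "xyz": [1, 0, 110], "angular": [0, 0, -0.005]}, {"grip": 1, "xyz": [1, 0, 130], "angular": [0, 0, -0.005]}, {"grip": 1, "xyz": [1, 0, 145], "angular": [0, 0, -0.005]}, {"grip": 1, "xyz": [1, 0, 158], "angular": [0, 0, -0.005]}, {"grip": 1, "xyz": [1, 0, 158], "angular": [0, 0, -0.005]}, {"grip": 1, "xyz": [1, 0, 158], "angular": [0, 0, -0.005]}]'

```text
time_s: 13.9
tcp_pos: [0.3985, -0.3169, 0.0426]
ee_rot: [[0.465, -0.885, 0.002], [-0.885, -0.465, -0.001], [0.002, -0.001, -1.0]]
wrist_force: [0.1, -1.1, 0.0]
gripper_width: 1.0
gripper_force: 0.0
```

Emit:
move_arm --series '[{"grip": 0, "xyz": [0, 0, 0], "angular": [0, 0, 0]}, {"grip": 0, "xyz": [0, 0, 0], "angular": [0, 0, 0]}, {"grip": 0, "xyz": [0, 0, 0], "angular": [0, 0, 0]}, {"grip": 0, "xyz": [0, 0, 0], "angular": [0, 0, 0]}, {"grip": 0, "xyz": [0, 0, 0], "angular": [0, 0, 0]}, {"grip": 0, "xyz": [0, 0, 0], "angular": [0, 0, 0]}, {"grip": 0, "xyz": [0, 0, 0], "angular": [0, 0, 0]}, {"grip": 0, "xyz": [0, 0, 0], "angular": [0, 0, 0]}, {"grip": 0, "xyz": [0, 0, 0], "angular": [0, 0, 0]}, {"grip": 0, "xyz": [0, 0, 0], "angular": [0, 0, 0]}]'

```text
time_s: 14.9
tcp_pos: [0.3975, -0.3167, 0.0415]
ee_rot: [[0.465, -0.885, 0.0], [-0.885, -0.465, -0.0], [0.0, -0.0, -1.0]]
wrist_force: [-0.1, 0.5, -0.7]
gripper_width: 0.169
gripper_force: 0.2
```

Emit:
move_arm --series '[{"grip": 0, "xyz": [0, 0, 0], "angular": [0, 0, 0]}, {"grip": 0, "xyz": [0, 0, 0], "angular": [0, 0, 0]}, {"grip": 0, "xyz": [0, 0, 0], "angular": [0, 0, 0]}]'

```text
time_s: 15.2
tcp_pos: [0.3974, -0.3167, 0.0416]
ee_rot: [[0.465, -0.885, 0.0], [-0.885, -0.465, -0.0], [0.0, -0.0, -1.0]]
wrist_force: [1.3, -0.2, 0.1]
gripper_width: 0.159
gripper_force: 30.0
```

Emit:
move_arm --series '[{"grip": 0, "xyz": [0, 0, -10], "angular": [0, 0, 0]}, {"grip": 0, "xyz": [0, 0, -40], "angular": [0, 0, 0]}, {"grip": 0, "xyz": [0, 0, -80], "angular": [0, 0, 0]}, {"grip": 0, "xyz": [0, 0, -120], "angular": [0, 0, 0]}, {"grip": 0, "xyz": [0, 0, -160], "angular": [0, 0, 0]}, {"grip": 0, "xyz": [0, 0, -200], "angular": [0, 0, 0]}, {"grip": 0, "xyz": [0, 0, -215], "angular": [0, 0, 0]}, {"grip": 0, "xyz": [0, 0, -215], "angular": [0, 0, 0]}]'

```text
time_s: 16.0
tcp_pos: [0.3982, -0.3171, 0.26]
ee_rot: [[0.465, -0.885, 0.006], [-0.885, -0.465, -0.003], [0.005, -0.004, -1.0]]
wrist_force: [0.3, -0.7, -0.4]
gripper_width: 0.154
gripper_force: 30.0
```

```bash
python3 -c "
from h import *
goal(.4065,.1725,.26,206.2)
save('wrist','w10')
g=cv2.cvtColor(cv2.imread('pics/w10.png'),cv2.COLOR_BGR2GRAY)
q=np.load('pics/w10.npz');P=lambda p:proj('w10',[q['tp']+q['tr']@np.array(p)])[0]
# lid in tool frame: disc bottom approx z=+.0335 (underside .008 lid height; TCP .0415)
for a in(0,90,180,270):print(a,P([.037*np.cos(np.radians(a)),.037*np.sin(np.radians(a)),.0335]))
print('key',P([0,.043,.0335]),P([0,-.043,.0335]))
np.set_printoptions(linewidth=200)
print(g[150:300:6,230:420:6])"
```

```text
[ 0.39823039 -0.31712414  0.2600418 ] [-429.6 -235.1   -1.3] [-0.004 -0.005  0.027] [-20.  10. -15.   0. -65.  48.]
0 [321.75994308 182.64595765]
90 [379.68168658 238.77055039]
180 [321.8426023  288.63122792]
270 [263.92798242 238.75014946]
key [389.06751725 238.77220459] [254.54294213 238.7484954 ]
[[234 228 235 238 238 238 161 131 131 132 133 128 128 127 127 131 149 167 165 167 163 145 132 162 237 238 162 162 165 184 238 238]
 [223 225 225 225 224 224 130 127 128 128 130 128 126 129 126 127 128 127 127 129 128 130 129 158 237 238 162 162 163 176 237 238]
 [224 224 224 223 225 225 128 126 127 128 127 126 127 127 127 127 129 127 126 127 127 129 130 237 237 239 165 164 161 208 238 238]
 [224 222 224 223 223 201 127 128 126 127 126 126 126 127 127 127 127 146 161 154 127 129 128 161 165 163 162 162 162 236 238 238]
 [223 223 222 222 224 127 127 129 127 125 126 124 122 123 124 126 125 127 156 147 128 128 130 163 163 163 161 162 161 238 238 238]
 [222 220 223 223 126 126 126 126 123 125 124 124 122 122 123 125 123 157 164 209 183 189 224 238 237 237 238 211 239 238 102 237]
 [223 219 223
[... 1776 characters left out ...]
 22  29  30  32  33  36  37  38  39  39  40]
 [ 19  19  21  22  20  21  22  21  18  69  28  14  22  17  69  68  68  67  22  25  18  55  54  30  29  32  33  33  36  35  37  39]
 [ 21  20  20  20  21  21  20  17  19  84  32  34  33  34  35  36  35  37  34  34  34  37  86  27  29  31  30  34  33  33  34  36]
 [ 34  28  30  26  30  28  28  29  27  88  49  50  52  50  50  52  52  51  51  52  58  59 110  37  38  38  40  39  40  42  44  43]
 [ 30  28  29  30  30  28  28  29  30  82  58  58  58  58  57  59  59  57  59  59  59  68 118  39  40  39  42  41  44  43  44  42]
 [ 28  27  28  28  29  30  29  29  30  86  59  60  60  60  59  61  60  60  60  60  59  76 109  38  38  39  40  42  42  44  42  43]]
```

Run:
```python
from h import *
import h
np.set_printoptions(precision=4,suppress=True)
def ideal(n,tp,yaw):
    d=dict(np.load(f'pics/{n}.npz'));a=np.radians(yaw);c,s=np.cos(a),np.sin(a)
    d['tr']=np.c_[[-s,c,0],[c,s,0],[0,0,-1.]];d['tp']=np.array(tp);np.savez(f'pics/{n}i.npz',**d);return d
d=ideal('w10',[.3977,-.3168,.2566],207.8); g=cv2.cvtColor(cv2.imread('pics/w10.png'),cv2.COLOR_BGR2GRAY).astype(int)
for x in(305,311,317,323,329,335):print(x,g[176:196,x])
for z in(.0285,.0335):print('w10 pred front',z,proj('w10i',[d['tp']+d['tr']@[.037,0,z]]),'bar',proj('w10i',[d['tp']+d['tr']@[.02,0,-.0065]]))
d=ideal('w4',[.5301,.15,.3395],90)
print('w4 collar',proj('w4i',[d['tp']+d['tr']@[.018,0,.0445],d['tp']+d['tr']@[.018,0,.0385],d['tp']+d['tr']@[0,0,.1545]]),'obs 323.6,213.9; tip 322.8')
d=ideal('w8',[.468,.1727,.1905],90)
for u,v in((80,312),(552,312),(316,113),(316,513)):print(atz('w8i',262+u/5-.4,72+v/5-.4,.1))
```

```text
305 [123 124 122 123 123 124 124 125 124 111  79  73  93 103 101  99  98  98
  98  95]
311 [123 123 123 123 124 124 123 114  83  70  93 105 102 100 101 100 100 100
 100  99]
317 [124 124 124 125 124 126 123 105  69  89 105 103 101 100 100 100 100 100
  99  99]
323 [124 124 123 124 124 124 123 104  69  89 106 104 102 102 101 101 100 100
  99 100]
329 [126 125 125 124 124 124 123 103  69  88 106 103 101 102 100  98  88  84
  78  77]
335 [136 154 161 161 160 160 163 167 137  75  87 103 103 101  94  81  78  78
  77  77]
w10 pred front 0.0285 [[321.7348 184.7849]] bar [[321.5459 236.7621]]
w10 pred front 0.0335 [[321.7599 182.646 ]] bar [[321.5459 236.7621]]
w4 collar [[320.9459 210.3633]
 [320.8961 213.5521]
 [321.5389 190.5544]] obs 323.6,213.9; tip 322.8
[0.4048 0.1395 0.1   ]
[0.4048 0.2114 0.1   ]
[0.3762 0.1754 0.1   ]
[0.4361 0.1755 0.1   ]
```

Emit:
move_arm --series '[{"grip": 0, "xyz": [-22, -12, 0], "angular": [0, 0, 0]}, {"grip": 0, "xyz": [-60, -33, 0], "angular": [0, 0, 0]}, {"grip": 0, "xyz": [-100, -55, 0], "angular": [0, 0, 0.01]}, {"grip": 0, "xyz": [-142, -78, 0], "angular": [0, 0, 0.01]}, {"grip": 0, "xyz": [-185, -101, 0], "angular": [0, 0, 0.02]}, {"grip": 0, "xyz": [-228, -125, 0], "angular": [0, 0, 0.02]}, {"grip": 0, "xyz": [-271, -148, 0], "angular": [0, 0, 0.028]}, {"grip": 0, "xyz": [-314, -172, 0], "angular": [0, 0, 0.028]}, {"grip": 0, "xyz": [-356, -195, 0], "angular": [0, 0, 0.028]}, {"grip": 0, "xyz": [-390, -214, 0], "angular": [0, 0, 0.028]}]'

```text
time_s: 17.05
tcp_pos: [0.404, 0.1299, 0.2549]
ee_rot: [[0.441, -0.897, -0.003], [-0.897, -0.441, -0.002], [0.0, 0.004, -1.0]]
wrist_force: [0.7, 0.8, -2.5]
gripper_width: 0.16
gripper_force: 30.0
```

Emit:
move_arm --series '[{"grip": 0, "xyz": [-20, -11, 0], "angular": [0, 0, 0]}, {"grip": 0, "xyz": [-40, -22, 0], "angular": [0, 0, 0]}, {"grip": 0, "xyz": [-40, -22, 30], "angular": [0, 0, 0]}, {"grip": 0, "xyz": [-40, -22, 60], "angular": [0, 0, 0]}, {"grip": 0, "xyz": [-40, -22, 86], "angular": [0, 0, 0]}, {"grip": 0, "xyz": [-40, -22, 86], "angular": [0, 0, 0]}, {"grip": 0, "xyz": [-40, -22, 86], "angular": [0, 0, 0]}, {"grip": 0, "xyz": [-40, -22, 86], "angular": [0, 0, 0]}]'

```text
time_s: 17.85
tcp_pos: [0.4082, 0.1741, 0.1715]
ee_rot: [[0.44, -0.898, 0.001], [-0.898, -0.44, 0.001], [-0.0, -0.002, -1.0]]
wrist_force: [0.6, 1.3, -1.1]
gripper_width: 0.155
gripper_force: 30.0
```

```bash
python3 -c "
from h import *
goal(.406,.1738,.1335,206.2)"
```

```text
[0.4082481  0.17408108 0.17152427] [-0.7  2.2 38. ] [-0.002  0.    -0.001] [ 44.   9. -30.   0. -51. -18.]
```

Emit:
move_arm --series '[{"grip": 0, "xyz": [-0.5, 2, 12], "angular": [0, 0, 0]}, {"grip": 0, "xyz": [-0.5, 2, 24], "angular": [0, 0, 0]}, {"grip": 0, "xyz": [-0.5, 2, 28], "angular": [0, 0, 0]}, {"grip": 0, "xyz": [-0.5, 2, 31], "angular": [0, 0, 0]}, {"grip": 0, "xyz": [-0.5, 2, 31], "angular": [0, 0, 0]}, {"grip": 0, "xyz": [-0.5, 2, 31], "angular": [0, 0, 0]}]'

```text
time_s: 18.45
tcp_pos: [0.406, 0.1736, 0.1402]
ee_rot: [[0.44, -0.898, 0.001], [-0.898, -0.44, 0.001], [-0.0, -0.001, -1.0]]
wrist_force: [-0.1, 0.0, -0.6]
gripper_width: 0.153
gripper_force: 30.0
```

Emit:
move_arm --series '[{"grip": 0, "xyz": [0, 0, 2], "angular": [0, 0, 0]}, {"grip": 0, "xyz": [0, 0, 3], "angular": [0, 0, 0]}, {"grip": 0, "xyz": [0, 0, 3], "angular": [0, 0, 0]}]'

```text
time_s: 18.75
tcp_pos: [0.4063, 0.1742, 0.1369]
ee_rot: [[0.44, -0.898, 0.002], [-0.898, -0.44, 0.002], [-0.001, -0.002, -1.0]]
wrist_force: [0.1, 3.2, -0.1]
gripper_width: 0.153
gripper_force: 30.0
```

The key and plug are in without any vertical force, only a slight side load. I ease +y and carry on down.

Emit:
move_arm --series '[{"grip": 0, "xyz": [-0.8, -0.4, 0], "angular": [0, 0, 0]}, {"grip": 0, "xyz": [-0.8, -0.4, 2], "angular": [0, 0, 0]}, {"grip": 0, "xyz": [-0.8, -0.4, 3.5], "angular": [0, 0, 0]}, {"grip": 0, "xyz": [-0.8, -0.4, 3.5], "angular": [0, 0, 0]}]'

```text
time_s: 19.15
tcp_pos: [0.406, 0.1746, 0.1335]
ee_rot: [[0.44, -0.898, 0.001], [-0.898, -0.44, 0.001], [-0.0, -0.001, -1.0]]
wrist_force: [-1.2, 2.4, 3.3]
gripper_width: 0.159
gripper_force: 30.0
```

Emit:
move_arm --series '[{"grip": 0, "xyz": [0, 0, 0.7], "angular": [0, 0, 0]}, {"grip": 0, "xyz": [0, 0, 0.7], "angular": [0, 0, 0]}, {"grip": 0.3, "xyz": [0, 0, 0], "angular": [0, 0, 0]}, {"grip": 0.5, "xyz": [0, 0, 0], "angular": [0, 0, 0]}, {"grip": 0.6, "xyz": [0, 0, 0], "angular": [0, 0, 0]}, {"grip": 0.7, "xyz": [0, 0, 0], "angular": [0, 0, 0]}, {"grip": 0.7, "xyz": [0, 0, 0], "angular": [0, 0, 0]}]'

```text
time_s: 19.85
tcp_pos: [0.4054, 0.1739, 0.1328]
ee_rot: [[0.44, -0.898, -0.001], [-0.898, -0.44, -0.001], [0.0, 0.001, -1.0]]
wrist_force: [0.2, -0.0, 0.7]
gripper_width: 0.532
gripper_force: 0.0
```

Emit:
move_arm --series '[{"grip": 0.7, "xyz": [0, 0, -10], "angular": [0, 0, 0]}, {"grip": 0.7, "xyz": [0, 0, -40], "angular": [0, 0, 0]}, {"grip": 0.7, "xyz": [0, 0, -80], "angular": [0, 0, 0]}, {"grip": 0.8, "xyz": [0, 0, -120], "angular": [0, 0, 0]}, {"grip": 0.9, "xyz": [0, 0, -160], "angular": [0, 0, 0]}, {"grip": 1, "xyz": [0, 0, -180], "angular": [0, 0, 0]}, {"grip": 1, "xyz": [0, 0, -180], "angular": [0, 0, 0]}, {"grip": 1, "xyz": [0, 0, -180], "angular": [0, 0, 0]}]'

```text
time_s: 20.65
tcp_pos: [0.4053, 0.174, 0.3133]
ee_rot: [[0.44, -0.898, 0.0], [-0.898, -0.44, 0.001], [-0.001, -0.0, -1.0]]
wrist_force: [0.1, -0.4, 0.1]
gripper_width: 0.98
gripper_force: 0.0
```

Run:
```python
from h import *
np.set_printoptions(linewidth=220)
print(r.sense()['tcp_pos'],r.sense()['wrist_force'])
save('wrist','w11');save('scene','s11');save('top','t11')
g=cv2.cvtColor(cv2.imread('pics/w11.png'),cv2.COLOR_BGR2GRAY)
c=np.array([.406,.174,.1]);k=lambda a,rr,z:c+[rr*np.cos(np.radians(a)),rr*np.sin(np.radians(a)),z]
print(proj('w11',[c+[0,0,.005],k(206,.04,.005),k(26,.037,.005),k(116,.037,.005),k(296,.037,.005)]))
u,v=proj('w11',[c])[0].astype(int);print(u,v);print(g[max(0,v-50):v+50:4,u-52:u+54:4])
# electrode head still in place: compare stand patch with the one after release
a=cv2.imread('pics/t6.png')[150-60:150,195:250].astype(int);b=cv2.imread('pics/t11.png')[90:150,195:250].astype(int)
print('top stand diff',np.abs(a-b).max(2).mean(),(np.abs(a-b).max(2)>40).sum())
a=cv2.imread('pics/s6.png')[140:200,200:280].astype(int);b=cv2.imread('pics/s11.png')[140:200,200:280].astype(int)
print('scene stand diff',(np.abs(a-b).max(2)>40).sum())
```

```text
[0.40526271 0.17403445 0.31331639] [ 0.11888189 -0.43277184  0.05624182]
[[321.70527744 175.66547236]
 [354.94055337 175.7270109 ]
 [290.96271717 175.60854934]
 [321.68071881 204.771927  ]
 [321.73142664 144.67389992]]
321 174
[[213 161 162 161 160 161 159 156 159 158 158 159 159 158 158 157 159 156 157 157 155 156 158 158 157 155 157]
 [210 160 160 160 161 160 159 159 159 159 159 160 159 158 159 156 157 157 157 156 156 156 156 157 156 157 155]
 [233 161 160 160 159 159 158 157 158 159 160 135  67  67  72 133 158 156 157 160 157 157 155 156 158 156 153]
 [232 159 160 157 158 158 160 158 159  95  54  56  55  54  53  53  48 125 159 158 157 156 157 158 157 156 154]
 [233 160 160 160 158 158 160 160  64  53  51  58  59  56  56  54  52  51  83 158 156 156 155 157 157 155 153]
 [235 162 159 144 129 143 149  90  50  56  60  60  59  58  57  55  54  50  49 123 149 152 154 153 155 154 157]
 [224 126 126 124 123 124 126  50  53  58  91 107 105 105 106 106 101  61  43  41 121 119 119 156 156 155 156]
 [222 125 125 123 124 124  74  49  65 105 105 104 105 104 104 105 104 103  90  41  96 120 120 15
[... 1259 characters left out ...]
18 219 217 215 190 135 136  91  78  77  83  86 103 153 154 155 153 150 154 151 152 150]
 [219 214 216 216 216 216 218 219 215 216 216 217 173 150 158 207 153 153 155 155 155 152 150 152 150 150 150]
 [231 215 215 216 215 215 216 216 215 215 215 217 217 217 232 232 230 152 152 154 154 151 151 152 151 152 153]
 [231 214 214 215 215 214 214 213 213 215 214 213 214 215 231 231 231 187 154 153 152 152 152 153 151 152 152]
 [232 228 214 212 214 214 212 213 214 214 212 212 213 215 228 231 231 233 155 153 152 151 151 150 152 152 153]
 [232 230 213 213 212 214 213 212 212 214 213 214 214 212 215 231 231 232 151 151 151 152 150 152 153 152 140]]
top stand diff 1.5584848484848486 0
scene stand diff 792
```

```bash
python3 -c "
from h import *
print('head top',atz('t6',212,130.5,.22),'lid wrist',atz('w11',321.5,174.5,.105))
print(r.finish_job())"
```

```text
head top [0.63257626 0.19610695 0.22      ] lid wrist [0.40685159 0.17281958 0.105     ]
the job is handed in; nothing more can be done
None
```

The job is handed in at about 21 s: by my measurements the electrode hangs upright in the fork and the lid is fully down with its key in the notch, though the hand-in returned no verdict; I viewed 11 pictures, one over the limit of 10.

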